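Press the plug out of the bearing block

TASK

A brass plug is seated flush in one end of the bore of the aluminium bearing block. Take the slim one of the two push rods from the grey tray, push it into the block's open, countersunk end and on through the bore until the plug is driven out and drops into the catch tray on the far side. Then draw the rod out and lay it back flat inside the grey tray, where the thick rod stays too.

Things in the scene. Friction and masses are not known exactly. Their poses are not given: they have to be found in the camera images.
- bearing_block: fixed aluminium block, 56 (x) x 60 (y) x 70 mm, on a steel base plate 6 mm thick (x = -66 to 128 mm, 80 mm wide); block top at z = 82 mm, with a small screw 9 mm higher. Origin: on the bench under the block's middle. A level through bore runs along x at y = 0, z = 47 mm: 16 mm in diameter for 34 mm from the open -x end, then 23 mm for the last 22 mm, which hold the plug
- bore_entry (a point): centre of the bore's open mouth, countersunk to 24 mm at 45 degrees, on the block's -x face, 47 mm above the bench; axes as the block's: +x runs along the bore towards the plug
- plug: brass cylinder, 22 mm in diameter, 20 mm long, 0.06 kg; origin at its centre, x along its axis. At first seated in the 23 mm end of the bore, outer face flush with the block's +x face. A sprung ball holds it by friction (under 15 N to push); it can leave only towards the block's +x, and drops out once pushed about 15 to 20 mm
- slim_rod: the slim push rod, 0.15 kg, lying in the tray: dark flat-sided handle 60 (x) x 16 (y) x 24 mm (z), and a round steel shaft 10 mm in diameter and 115 mm long that runs on along +x. Origin: centre of the handle's underside; the shaft's centre line is 12 mm above it
- slim_rod_tip (a point): centre of the end of the slim rod's shaft, at x = 145 mm, z = 12 mm in the rod's frame
- thick_rod: the other push rod: same handle and lengths, but its shaft is 20 mm in diameter, too thick for the 16 mm bore. Same frame as the slim rod
- thick_rod_tip (a point): centre of the end of the thick rod's shaft, at x = 145 mm, z = 12 mm in the rod's frame
- rod_tray: fixed grey tray, 220 (x) x 160 (y) mm, floor 3 mm thick, rim 8 mm above the bench, walls 3 mm thick. Origin: centre of its underside. The two rods lie in it along its x axis, tips towards +x, 80 mm apart, in either order
- catch_tray (a point): middle of the floor of the catch tray, which is part of the block's base plate on its +x side; floor 6 mm above the bench, 92 mm (x) x 70 mm (y) inside, rim 24 mm above the bench
Not all that is in view belongs to the job. What is shaped like the slim_rod but blue is not meant.

How it is judged:
On the way, in this order (a step that is already met when the one before it is completed fails the run):
1. the slim rod's tip is at least 10 mm inside the bore from the open end, with the plug still seated (x of slim_rod_tip in the frame of bore_entry between 0.01 and 0.06 m and y of slim_rod_tip in the frame of bore_entry between -0.008 and 0.008 m and z of slim_rod_tip in the frame of bore_entry between -0.008 and 0.008 m and distance of plug from where it was at the start of the episode below 0.004 m), for 0.05 s.
2. the plug is driven out of the bore (its centre past the block's face) while the slim rod is in the bore behind it (x of plug in the frame of bore_entry above 0.058 m and x of slim_rod_tip in the frame of bore_entry above 0.04 m and y of slim_rod_tip in the frame of bore_entry between -0.012 and 0.012 m and z of slim_rod_tip in the frame of bore_entry between -0.012 and 0.012 m), for 0.05 s.
At the end, for the whole second after the job is handed in: The plug lies at rest in the catch tray beyond the block (its centre less than 24 mm above the bench), and both rods lie flat in the grey tray, handle centre and tip inside its outline, the handles' origin points below 32 mm and tip centre below 26 mm above the bench, the slim rod at rest (x of plug in the frame of bearing_block between 0.03 and 0.126 m and y of plug in the frame of bearing_block between -0.037 and 0.037 m and height (world z) of plug below 0.024 m and linear speed of each of plug, slim_rod below 0.03 m/s and x of slim_rod in the frame of rod_tray between -0.11 and 0.11 m and y of slim_rod in the frame of rod_tray between -0.08 and 0.08 m and x of slim_rod_tip in the frame of rod_tray between -0.11 and 0.11 m and y of slim_rod_tip in the frame of rod_tray between -0.08 and 0.08 m and height (world z) of each of slim_rod, thick_rod below 0.032 m and height (world z) of each of slim_rod_tip, thick_rod_tip below 0.026 m and x of thick_rod in the frame of rod_tray between -0.11 and 0.11 m and y of thick_rod in the frame of rod_tray between -0.08 and 0.08 m and x of thick_rod_tip in the frame of rod_tray between -0.11 and 0.11 m and y of thick_rod_tip in the frame of rod_tray between -0.08 and 0.08 m); the robot touches nothing.
It also fails if it takes over 61 s, if anything falls off the work surface, if the arm or the gripper's body presses on something with over 40 N, if the wrist force passes 120 N, or if a joint passes its speed limit or range.

ROBOT

A 7-joint arm with a two-finger parallel gripper is mounted at the origin on a cart in front of the work surface, level with it; the furniture and walls round the work are solid. World frame = base frame: x ahead of the robot, y to its left, z up, the work surface at z = 0. Lengths are in m, angles in rad, forces in N, time in s.
With the tool pointing down it reaches from about 0.4 to 0.85 m from the base axis. Payload 10.4 kg.
Tool frame: the origin (TCP) lies between the finger pads; the fingertips stand tcp_to_tips ahead of it and the grasp point (between the pads) lies 8 mm behind it (tcp_to_tips is the distance from the TCP to the fingertips, in m); z points along the fingers, y is the line along which they close (so a half turn about z gives the same grasp; the last joint's range is limited). The gripper opens to 85 mm and grips with 20 to 120 N. Pads are 22 mm wide; open, the fingers measure 114 mm over their backs; the gripper's body (76 mm by 85 mm) begins 54 mm behind the grasp point. The pads swing forward as they close: fully open they stand 13 mm farther back than shut.
Start: joints at [1.124, 0.332, -0.065, 1.46, 0.022, 1.35, -0.088], TCP at [0.257, -0.57, 0.242] pointing down, gripper open.
Joint ranges: [-2.6, 2.6], [-0.5, 2.12], [-1.47, 1.34], [0.16, 2.42], [-1.27, 4.41], [0.06, 2.06], [-2.6, 2.6]. Speed limits (rad/s): [2.22, 2.22, 2.79, 2.79, 3.14, 3.14, 3.14].

INTERFACE

Orientations are given as a unit quaternion [x, y, z, w].
In Python, from workcell import * gives the robot as it stands.
- The arm moves only by the tool apply_moves, never from a script. Its argument "rows" is a list of rows, each an object of numbers: "x", "y", "z": the shift along the tool's x, y, z in mm; "ax", "ay", "az": the turn, a rotation vector about the tool's x, y, z in degrees; "gripper": the closure, from 0 (fully open) to 1 (shut). A call has 1 to 5 rows; each row shifts and turns the commanded pose from where the row before left it, along the tool's axes as they then stand; what a row does not reach is not made up. A row lasts 1/12 s, in which the tool goes at most 41.7 mm and 7.16 degrees, less where a joint would pass 70% of its speed; a pose out of reach is approached as far as the arm can. A call with a gripper value outside its range is refused whole. The fingers move at their own pace and stop on an object; "newtons" is the grip in N (left out, the last holds). Time passes only in rows, so rows that do not move let the fingers close. It gives the time, the measured TCP pose, the force, the opening and the grip force at its end, in the units of the state.
- get_obs(): the state, without advancing time (a new reading comes with each control period).
- camera(name): name is "scene" or "top" or "wrist"; returns a dict with "color" (400x640x3 uint8, red, green, blue), "fov_y" (degrees; the focal length in pixels is half the picture's height over the tangent of half this angle, whatever the lens; pixels are square), "cx", "cy" (the principal point, pixels), "rvec" (rotation vector, rad) and "tvec" (3), from world to camera coordinates, as OpenCV has them. Camera axes: x right, y down, z forward; pixel columns grow to the right and rows downward; lengths in m; the calibration is good to about 2 mm. A picture is of the moment at which its call begins. There is no depth.
- hand_in(): hands the job in; it is judged then, once.
The state is a dict: "clock": time; "joint_pos": joint angles; "joint_velocities": joint speeds; "tau": joint torques, N m; "position": TCP position; "ee_rot": TCP orientation; "ft_force": force on the tool from outside, world axes, zero at the start; "torque": the same for the moment, N m; "grip_width": opening from 0.0 (shut) to 1.0 (fully open); "grasp_force": force on a finger pad.
Only numpy, scipy, OpenCV 4.12 (cv2) and the standard library are available. Lean on these libraries where they do the work, as an engineer would, in place of code of your own. Each camera call takes 0.05 s, during which the arm holds its last target. There are 200 camera calls.

## Working session

There is one attempt and no reset: what is moved stays moved. The work goes in short steps, Python scripts to look and compute and a tool call to move; the robot and the scene stay as the last step left them, time stands still between calls to the robot, and variables do not carry over. Pictures are saved under pics/ and viewed, at most 10 in all, crops included, and the job is handed in when it is done.

Besides the shell and the picture viewer there is one more tool, called in YAML: its name, and indented under it one key for each argument. apply_moves: Moves the arm, as the interface text tells. Its arguments: {"type":"object","properties":{"rows":{"type":"array","items":{"type":"object","properties":{"x":{"type":"number"},"y":{"type":"number"},"z":{"type":"number"},"ax":{"type":"number"},"ay":{"type":"number"},"az":{"type":"number"},"gripper":{"type":"number"}}}},"newtons":{"type":"number"}},"required":["rows"]}

```bash
ls; mkdir -p pics
cat > h.py <<'E'
from workcell import *
import numpy as np, cv2
from scipy.spatial.transform import Rotation as R
def snap(n,f):
    c=camera(n); cv2.imwrite('pics/'+f,c['color'][:,:,::-1]); np.save('pics/'+n+'.npy',c,allow_pickle=True); return c
def load(n): return np.load('pics/'+n+'.npy',allow_pickle=True).item()
def cam(c):
    f=200/np.tan(np.radians(c['fov_y'])/2); Rm=cv2.Rodrigues(np.array(c['rvec'],float))[0]
    return f,Rm,np.array(c['tvec'],float).ravel()
def ray(c,u,v,z):
    f,Rm,t=cam(c); o=-Rm.T@t; d=Rm.T@np.array([(u-c['cx'])/f,(v-c['cy'])/f,1.]); return o+d*(z-o[2])/d[2]
def proj(c,p):
    f,Rm,t=cam(c); q=Rm@np.array(p,float)+t; return np.array([c['cx']+f*q[0]/q[2],c['cy']+f*q[1]/q[2]])
def rel(p):
    o=get_obs(); return R.from_quat(o['ee_rot']).inv().apply(np.array(p)-o['position'])*1000
E
python3 - <<'E'
from h import *
a=snap('scene','s0.png'); b=snap('top','t0.png')
for c in(a,b):
    f,Rm,t=cam(c); print(c['fov_y'],-Rm.T@t,Rm[2])
print(get_obs())
E
grep -rn tcp_to_tips . 2>/dev/null | head -3; python3 -c "
import workcell;print([x for x in dir(workcell) if x[0]!='_'])"
```

```text
pics
49.91856527323025 [-0.16566967  0.71949524  0.72681594] [ 0.51167059 -0.70942553 -0.48467373]
54.492638082804625 [ 0.30984882 -0.21728316  1.20113798] [ 0.20674369  0.00175945 -0.97839356]
{'clock': 0.1, 'joint_pos': array([ 1.12441449,  0.33279928, -0.06467444,  1.46085432,  0.02159379,
        1.34988647, -0.08853119]), 'joint_velocities': array([-4.91800381e-04, -1.65602926e-03, -2.54354212e-04, -1.61611928e-03,
        6.92953249e-05,  1.14779662e-03,  1.65941304e-04]), 'tau': array([ 2.43643568e-03, -6.26747060e+01,  5.00203902e-02, -3.92427063e+01,
        1.64954842e-02,  6.95994604e-03, -1.64010135e-05]), 'position': array([ 0.25686283, -0.56943086,  0.24160272]), 'ee_rot': array([ 9.77638744e-01,  2.10290498e-01, -1.60152556e-04, -6.05408446e-04]), 'ft_force': array([0.28731375, 0.14623848, 0.08955584]), 'torque': array([-0.00513246,  0.05004536, -0.02092502]), 'grasp_force': 0.0, 'grip_width': 0.9987246811820871}
['MotionError', 'camera', 'get_obs', 'hand_in', 'tcp_to_tips']
```

View pics/t0.png

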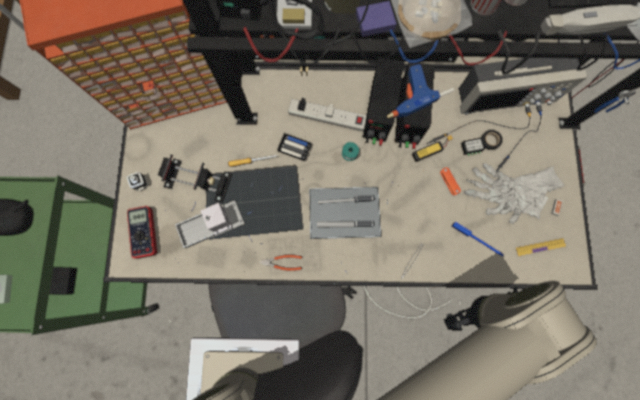

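View pics/s0.png

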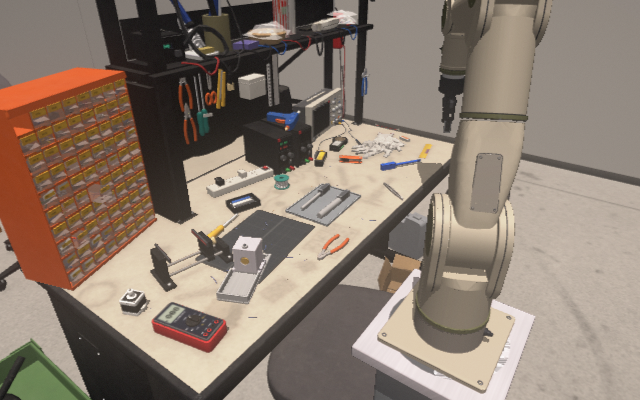

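The top view shows the grey tray at about (310–382, 187–238), with both rods' tips pointing left. The block is at about (215, 215), with its catch tray to the left at about (195, 230). The blue decoy is at (478, 238). I'll enlarge that area next.

View pics/c0.png

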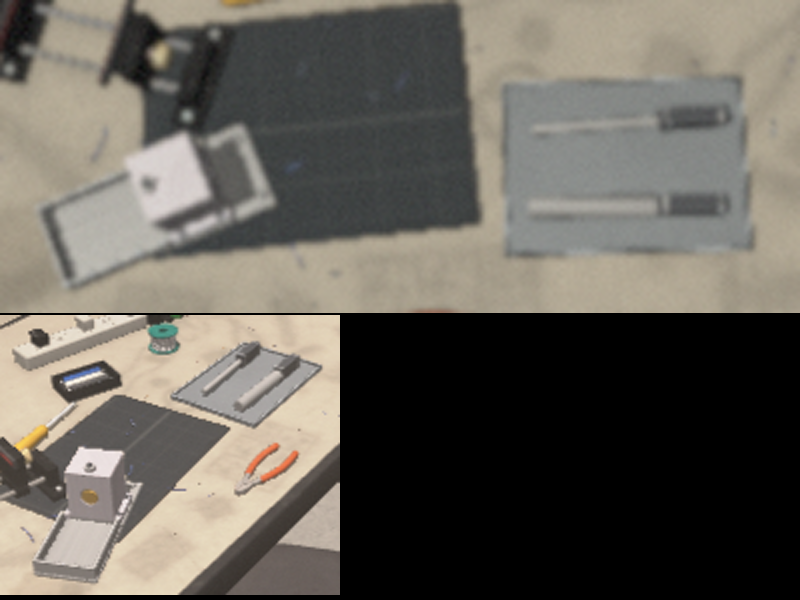

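The slim rod is the upper one in the tray: handle at crop (694, 118), tip at (530, 130). The thick rod is the lower one. The block's open mouth faces right (towards the rod tray), and the catch tray is at its lower left, with the screw at crop (149, 184).

Run:
```python
from h import *
b=load('top')
g=lambda x,y,z: ray(b,165+x*230/800-.35,165+y*90/313-.35,z)
ha,tip=g(694,118,.021),g(530,130,.015)
print('handle',ha,'tip',tip,np.linalg.norm(tip-ha),np.degrees(np.arctan2(*(tip-ha)[1::-1])))
P=[g(40,205,.024),g(72,288,.024),g(275,205,.006),g(248,125,.006)]
for p in P: print(p)
e1=(P[0]+P[1])/2-(P[2]+P[3])/2; print(np.linalg.norm(e1[:2]),np.degrees(np.arctan2(e1[1],e1[0])))
T=[g(*q,.082) for q in[(127,160),(183,130),(213,195),(155,226)]]
for p in T: print(p)
print(np.mean(T,0), g(149,184,.091))
d=T[1]-T[0];print(np.degrees(np.arctan2(d[1],d[0])),[np.linalg.norm(T[i]-T[i-1]) for i in range(4)])
print('rel handle',rel(ha))
```

```text
handle [ 0.57471761 -0.35436548  0.021     ] tip [ 0.56270093 -0.20772817  0.015     ] 0.14725115462591115 94.68482518215419
[0.48649033 0.2222873  0.024     ]
[0.414116   0.18781548 0.024     ]
[0.49248221 0.01909743 0.006     ]
[0.56522436 0.04759984 0.006     ]
0.18881725719437706 114.58302125719767
[0.517216   0.13087351 0.082     ]
[0.54378808 0.08550948 0.082     ]
[0.48852021 0.05648716 0.082     ]
[0.46160667 0.10313959 0.082     ]
[0.50278274 0.09400243 0.082     ] [0.49551357 0.10816742 0.091     ]
-59.64026491650162 [np.float64(0.062141516427347665), np.float64(0.05257347785237767), np.float64(0.06242462163512932), np.float64(0.053858962403652455)]
rel handle [378.18508938 -65.07365365 220.66217606]
```

apply_moves:
  rows:
    - {"x": 35, "y": -6}
    - {"x": 35, "y": -6}
    - {"x": 35, "y": -6}
    - {"x": 35, "y": -6}
    - {"x": 35, "y": -6}

```text
invalid input at $.rows[0]: expected keys x, y, z, ax, ay, az, gripper
```

apply_moves:
  rows:
    - {"x": 35, "y": -6}
    - {"x": 35, "y": -6}
    - {"x": 35, "y": -6}
    - {"x": 35, "y": -6}
    - {"x": 35, "y": -6}

```text
invalid input at $.rows[0]: expected keys x, y, z, ax, ay, az, gripper
```

apply_moves:
  rows:
    - {"az": -7}
    - {"az": -7}
    - {"az": -7}
    - {"az": -7}
    - {"az": -7}

```text
invalid input at $.rows[0]: expected keys x, y, z, ax, ay, az, gripper
```

apply_moves:
  rows:
    - {"az": -7}
    - {"az": -7}
    - {"az": -7}
    - {"az": -7}
    - {"az": -7}

```text
invalid input at $.rows[0]: expected keys x, y, z, ax, ay, az, gripper
```

apply_moves:
  rows:
    - {"x": 35, "y": -6, "z": 0, "ax": 0, "ay": 0, "az": 0, "gripper": 0}
    - {"x": 35, "y": -6, "z": 0, "ax": 0, "ay": 0, "az": 0, "gripper": 0}
    - {"x": 35, "y": -6, "z": 0, "ax": 0, "ay": 0, "az": 0, "gripper": 0}
    - {"x": 35, "y": -6, "z": 0, "ax": 0, "ay": 0, "az": 0, "gripper": 0}
    - {"x": 35, "y": -6, "z": 0, "ax": 0, "ay": 0, "az": 0, "gripper": 0}

```text
clock: 0.52
position: [0.4053, -0.4691, 0.242]
ee_rot: [0.978, 0.21, -0.0, -0.0]
ft_force: [-0.2, -0.2, -0.1]
grip_width: 1.006
grasp_force: 0.0
```

apply_moves:
  rows:
    - {"x": 35, "y": -6, "z": 0, "ax": 0, "ay": 0, "az": 0, "gripper": 0}
    - {"x": 35, "y": -6, "z": 0, "ax": 0, "ay": 0, "az": 0, "gripper": 0}
    - {"x": 35, "y": -6, "z": 0, "ax": 0, "ay": 0, "az": 0, "gripper": 0}
    - {"x": 35, "y": -6, "z": 0, "ax": 0, "ay": 0, "az": 0, "gripper": 0}
    - {"x": 35, "y": -6, "z": 0, "ax": 0, "ay": 0, "az": 0, "gripper": 0}

```text
clock: 0.93
position: [0.5525, -0.3699, 0.2419]
ee_rot: [0.978, 0.21, -0.0, -0.0]
ft_force: [0.1, -0.5, -0.1]
grip_width: 1.0
grasp_force: 0.0
```

apply_moves:
  rows:
    - {"x": 0, "y": 0, "z": 0, "ax": 0, "ay": 0, "az": -7, "gripper": 0}
    - {"x": 0, "y": 0, "z": 0, "ax": 0, "ay": 0, "az": -7, "gripper": 0}
    - {"x": 0, "y": 0, "z": 0, "ax": 0, "ay": 0, "az": -7, "gripper": 0}
    - {"x": 0, "y": 0, "z": 0, "ax": 0, "ay": 0, "az": -7, "gripper": 0}
    - {"x": 0, "y": 0, "z": 0, "ax": 0, "ay": 0, "az": -7, "gripper": 0}

```text
clock: 1.35
position: [0.5513, -0.3709, 0.2417]
ee_rot: [0.868, 0.497, -0.0, -0.0]
ft_force: [-0.5, -0.4, -0.9]
grip_width: 1.002
grasp_force: 0.0
```

apply_moves:
  rows:
    - {"x": 0, "y": 0, "z": 0, "ax": 0, "ay": 0, "az": -7, "gripper": 0}
    - {"x": 0, "y": 0, "z": 0, "ax": 0, "ay": 0, "az": -7, "gripper": 0}
    - {"x": 0, "y": 0, "z": 0, "ax": 0, "ay": 0, "az": -7, "gripper": 0}
    - {"x": 0, "y": 0, "z": 0, "ax": 0, "ay": 0, "az": -7, "gripper": 0}
    - {"x": 0, "y": 0, "z": 0, "ax": 0, "ay": 0, "az": -7, "gripper": 0}

```text
clock: 1.77
position: [0.5512, -0.371, 0.2418]
ee_rot: [0.678, 0.735, -0.0, -0.0]
ft_force: [0.1, -0.6, -0.3]
grip_width: 1.0
grasp_force: 0.0
```

Run:
```python
from h import *
snap('wrist','w1.png');c=load('wrist'); f,Rm,t=cam(c); print(f,-Rm.T@t,Rm[2],Rm[0])
o=get_obs();print(o['position'],R.from_quat(o['ee_rot']).as_matrix(),o['joint_pos'],o['clock'])
ha=[.5747,-.3544,.021];print(rel(ha),proj(c,ha),proj(c,[.5627,-.2077,.015]))
```

```text
301.4211129760878 [ 0.54528592 -0.30252908  0.37362002] [ 0.0204001  -0.27251074 -0.96193645] [ 0.99671117  0.08101578 -0.0018137 ]
[ 0.55111978 -0.37110643  0.24175536] [[-8.96810598e-02  9.95970157e-01 -8.67830756e-04]
 [ 9.95970421e-01  8.96814329e-02  4.00934467e-04]
 [ 4.77147070e-04 -8.28377536e-04 -9.99999543e-01]] [ 0.81772437  0.45285891 -0.41580593  1.32612667  0.18031284  1.40039789
  0.49849753] 1.8167
[ 14.41908126  25.166317   220.74148956] [338.09175875 165.49777663] [340.39589826  26.29757339]
```

View pics/w1.png

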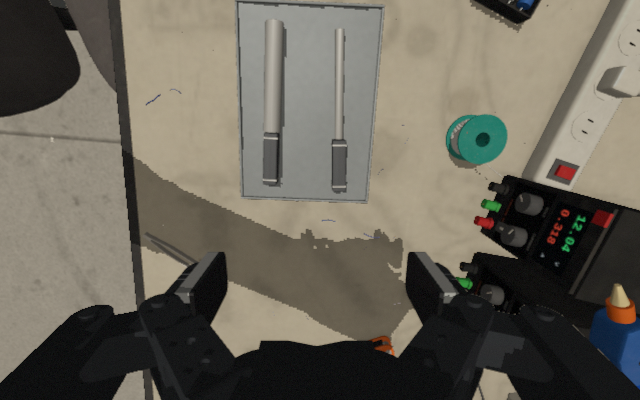

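The wrist view matches the prediction: slim rod handle at (339, 165) with ends at rows 141 and 190, and shaft tip at (340, 29). The thick rod is on the left at column 272.

Run:
```python
from h import *
c=load('wrist'); hsv=cv2.cvtColor(c['color'],cv2.COLOR_RGB2HSV); g=cv2.cvtColor(c['color'],cv2.COLOR_RGB2GRAY).astype(float)
# shaft: brighter than the tray, between cols 325..355
pts=[]
for v in range(36,134,4):
    row=g[v,322:358]; w=np.clip(np.abs(cv2.GaussianBlur(row[None],(3,1),0)[0]-np.median(g[v,348:358]))-12,0,None)
    if w.sum()>0: pts.append((322+(w*np.arange(36)).sum()/w.sum(),v))
pts=np.array(pts,np.float32); vx,vy,x0,y0=cv2.fitLine(pts,cv2.DIST_HUBER,0,.01,.01).ravel()
at=lambda v:(x0+(v-y0)*vx/vy,v)
print(at(29),at(138))
A,B=ray(c,*at(29),.016),ray(c,*at(138),.016); d=A-B; print(A,B,np.linalg.norm(d),'yaw',np.degrees(np.arctan2(d[1],d[0])))
d/=np.linalg.norm(d); H=B-d*.03; print('handle',H,rel([H[0],H[1],.017]))
print('from handle px',ray(c,339,165.5,.027))
o=get_obs(); x=R.from_quat(o['ee_rot']).as_matrix()[:,0]; print('tool yaw',np.degrees(np.arctan2(x[1],x[0])))
```

```text
(np.float32(340.223), 29) (np.float32(340.23557), 138)
[ 0.56273139 -0.21051683  0.016     ] [ 0.57436549 -0.32302074  0.016     ] 0.11310386034657344 yaw 95.90400695755605
handle [ 0.57745135 -0.35286161  0.016     ] [ 15.7026164   28.04785712 224.73971682]
from handle px [ 0.57524448 -0.35343474  0.027     ]
tool yaw 95.1452595551679
```

apply_moves:
  rows:
    - {"x": 16, "y": 27, "z": 10, "ax": 0, "ay": 0, "az": -0.5, "gripper": 0.3}
    - {"x": 0, "y": 0, "z": 37, "ax": 0, "ay": 0, "az": 0, "gripper": 0.3}
    - {"x": 0, "y": 0, "z": 37, "ax": 0, "ay": 0, "az": 0, "gripper": 0.3}
    - {"x": 0, "y": 0, "z": 37, "ax": 0, "ay": 0, "az": 0, "gripper": 0.3}
    - {"x": 0, "y": 0, "z": 37, "ax": 0, "ay": 0, "az": 0, "gripper": 0.3}

```text
clock: 2.23
position: [0.5769, -0.3529, 0.0825]
ee_rot: [0.678, 0.735, -0.0, -0.0]
ft_force: [0.4, -0.4, -0.7]
grip_width: 0.697
grasp_force: 0.0
```

apply_moves:
  rows:
    - {"x": 0, "y": 0, "z": 30, "ax": 0, "ay": 0, "az": 0, "gripper": 0.3}
    - {"x": 0, "y": 0, "z": 20, "ax": 0, "ay": 0, "az": 0, "gripper": 0.3}
    - {"x": 0, "y": 0, "z": 16, "ax": 0, "ay": 0, "az": 0, "gripper": 0.3}
    - {"x": 0, "y": 0, "z": 0, "ax": 0, "ay": 0, "az": 0, "gripper": 0.3}
    - {"x": 0, "y": 0, "z": 0, "ax": 0, "ay": 0, "az": 0, "gripper": 0.3}

```text
clock: 2.65
position: [0.5766, -0.3528, 0.0177]
ee_rot: [0.678, 0.735, -0.0, -0.001]
ft_force: [-0.5, -0.4, 0.7]
grip_width: 0.706
grasp_force: 0.0
```

Run:
```python
from h import *
snap('wrist','w2.png');o=get_obs();print(o['position'],o['ft_force'],o['grip_width'])
```

```text
[ 0.57746463 -0.35319857  0.01902319] [ 0.69706429 -1.03276046  0.50325854] 0.6976963294487336
```

View pics/w2.png

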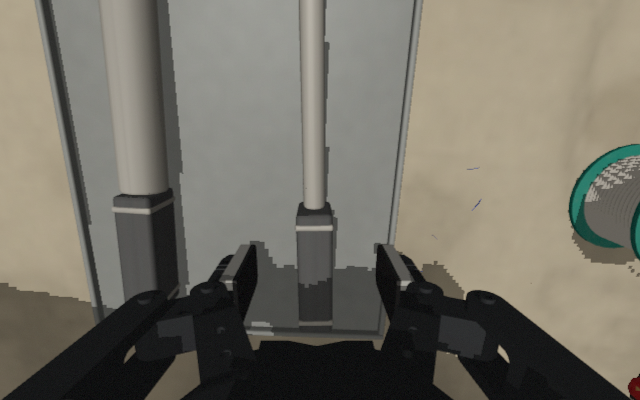

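The handle is centred between the pads, with its front at (315, 210) and its back at (315, 322). Closing the gripper now.

apply_moves:
  rows:
    - {"x": 0, "y": 0, "z": 0, "ax": 0, "ay": 0, "az": 0, "gripper": 1}
    - {"x": 0, "y": 0, "z": 0, "ax": 0, "ay": 0, "az": 0, "gripper": 1}
    - {"x": 0, "y": 0, "z": 0, "ax": 0, "ay": 0, "az": 0, "gripper": 1}
    - {"x": 0, "y": 0, "z": 0, "ax": 0, "ay": 0, "az": 0, "gripper": 1}
    - {"x": 0, "y": 0, "z": 0, "ax": 0, "ay": 0, "az": 0, "gripper": 1}
  newtons: 90

```text
clock: 3.12
position: [0.5777, -0.3535, 0.0196]
ee_rot: [0.677, 0.736, 0.0, 0.001]
ft_force: [-1.9, 0.9, 6.4]
grip_width: 0.162
grasp_force: 89.2
```

apply_moves:
  rows:
    - {"x": 0, "y": 0, "z": 0, "ax": 0, "ay": 0, "az": 0, "gripper": 1}
    - {"x": 0, "y": 0, "z": 0, "ax": 0, "ay": 0, "az": 0, "gripper": 1}
    - {"x": 0, "y": 0, "z": 0, "ax": 0, "ay": 0, "az": 0, "gripper": 1}
  newtons: 90

```text
clock: 3.37
position: [0.5777, -0.3535, 0.0196]
ee_rot: [0.677, 0.736, 0.0, 0.001]
ft_force: [-1.6, 0.2, 6.9]
grip_width: 0.164
grasp_force: 89.2
```

apply_moves:
  rows:
    - {"x": 0, "y": 0, "z": -20, "ax": 0, "ay": 0, "az": 0, "gripper": 1}
    - {"x": 0, "y": 0, "z": -30, "ax": 0, "ay": 0, "az": 0, "gripper": 1}
    - {"x": 0, "y": 0, "z": -30, "ax": 0, "ay": 0, "az": 0, "gripper": 1}
    - {"x": 10, "y": 0, "z": -20, "ax": 0, "ay": 0, "az": 0, "gripper": 1}
    - {"x": 28, "y": 6, "z": 0, "ax": 0, "ay": 0, "az": 0, "gripper": 1}

```text
clock: 3.78
position: [0.5803, -0.3206, 0.1235]
ee_rot: [0.68, 0.734, -0.0, 0.004]
ft_force: [1.4, -1.2, -0.8]
grip_width: 0.164
grasp_force: 88.2
```

apply_moves:
  rows:
    - {"x": 33, "y": 6, "z": 0, "ax": 0, "ay": 0, "az": 0, "gripper": 1}
    - {"x": 33, "y": 6, "z": 0, "ax": 0, "ay": 0, "az": 0, "gripper": 1}
    - {"x": 33, "y": 6, "z": 0, "ax": 0, "ay": 0, "az": 0, "gripper": 1}
    - {"x": 33, "y": 6, "z": 0, "ax": 0, "ay": 0, "az": 0, "gripper": 1}
    - {"x": 33, "y": 6, "z": 0, "ax": 0, "ay": 0, "az": 0, "gripper": 1}

```text
clock: 4.2
position: [0.5959, -0.1463, 0.1185]
ee_rot: [0.677, 0.736, -0.0, 0.0]
ft_force: [0.5, 0.1, -2.2]
grip_width: 0.163
grasp_force: 88.2
```

apply_moves:
  rows:
    - {"x": 30, "y": 5, "z": 0, "ax": 0, "ay": 0, "az": 0, "gripper": 1}
    - {"x": 20, "y": 0, "z": 0, "ax": 0, "ay": 0, "az": 0, "gripper": 1}
    - {"x": 0, "y": 0, "z": 0, "ax": 0, "ay": 0, "az": -7, "gripper": 1}
    - {"x": 0, "y": 0, "z": 0, "ax": 0, "ay": 0, "az": -7, "gripper": 1}
    - {"x": 0, "y": 0, "z": 0, "ax": 0, "ay": 0, "az": -7, "gripper": 1}

```text
clock: 4.62
position: [0.5968, -0.097, 0.1185]
ee_rot: [0.529, 0.849, -0.0, 0.0]
ft_force: [-0.2, -0.5, -1.8]
grip_width: 0.165
grasp_force: 88.2
```

apply_moves:
  rows:
    - {"x": 0, "y": 0, "z": 0, "ax": 0, "ay": 0, "az": -1, "gripper": 1}
    - {"x": 0, "y": 0, "z": 0, "ax": 0, "ay": 0, "az": 0, "gripper": 1}
    - {"x": 0, "y": 0, "z": 0, "ax": 0, "ay": 0, "az": 0, "gripper": 1}

```text
clock: 4.87
position: [0.5968, -0.0977, 0.1183]
ee_rot: [0.526, 0.851, -0.0, -0.0]
ft_force: [-1.2, -0.1, -1.8]
grip_width: 0.165
grasp_force: 88.2
```

Run:
```python
from h import *
w=snap('wrist','w3.png');t=snap('top','t3.png');s=snap('scene','s3.png');o=get_obs()
Rm=R.from_quat(o['ee_rot']).as_matrix();print(o['position'],Rm,o['ft_force'],o['grip_width'],o['clock'])
tip=o['position']+Rm@[.145,0,.003];E=[.5153,.069,.047]
print(tip,[proj(c,tip) for c in(w,t,s)],[proj(c,E) for c in(w,t,s)],rel(E))
im=np.zeros((600,800,3),np.uint8)
im[:400,:640]=w['color'][:,:,::-1]
im[400:,:400]=cv2.resize(t['color'][170:270,190:390,::-1],(400,200)); im[400:,400:]=cv2.resize(s['color'][190:290,210:410,::-1],(400,200))
cv2.imwrite('pics/m3.png',im)
```

```text
[ 0.5968832  -0.09764935  0.11833805] [[-4.48645916e-01  8.93709595e-01  5.10675147e-05]
 [ 8.93709580e-01  4.48645918e-01 -1.64675689e-04]
 [-1.70083475e-04 -2.82415483e-05 -9.99999985e-01]] [-0.18313157  0.00496002 -1.13492309] 0.1604831172709219 5.0167
[0.5318297  0.03193804 0.11531339] [array([ 317.81004182, -101.29520207]), array([232.74036489, 203.98176495]), array([255.35774264, 217.94746234])] [array([ 320.71573087, -105.85274243]), array([225.03707905, 213.763754  ]), array([252.34376709, 247.80040974])] [185.55022655   1.85687691  71.30644081]
```

View pics/m3.png

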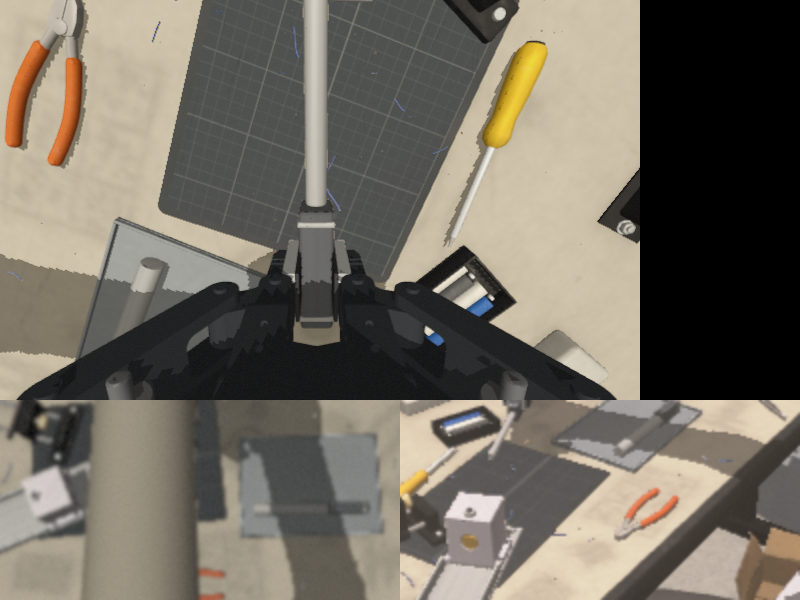

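The wrist view shows the shaft running straight up at column 316, but its tip is above the frame. The scene crop shows the tip near (495, 455), which is scene pixel (257, 217) against a predicted (255, 218). I'll raise the tool and move sideways to see the block from the wrist.

apply_moves:
  rows:
    - {"x": 0, "y": -10, "z": -36, "ax": 0, "ay": 0, "az": 0, "gripper": 1}
    - {"x": 0, "y": -10, "z": -36, "ax": 0, "ay": 0, "az": 0, "gripper": 1}
    - {"x": 15, "y": -10, "z": -36, "ax": 0, "ay": 0, "az": 0, "gripper": 1}
    - {"x": 30, "y": -10, "z": -22, "ax": 0, "ay": 0, "az": 0, "gripper": 1}
    - {"x": 35, "y": -10, "z": 0, "ax": 0, "ay": 0, "az": 0, "gripper": 1}

```text
clock: 5.43
position: [0.5179, -0.0492, 0.2532]
ee_rot: [0.526, 0.851, 0.001, 0.004]
ft_force: [1.2, 1.4, -1.1]
grip_width: 0.161
grasp_force: 88.3
```

apply_moves:
  rows:
    - {"x": 35, "y": -10, "z": 0, "ax": 0, "ay": 0, "az": 0, "gripper": 1}
    - {"x": 30, "y": 0, "z": 0, "ax": 0, "ay": 0, "az": 0, "gripper": 1}
    - {"x": 0, "y": 0, "z": 0, "ax": 0, "ay": 0, "az": 0, "gripper": 1}
    - {"x": 0, "y": 0, "z": 0, "ax": 0, "ay": 0, "az": 0, "gripper": 1}
    - {"x": 0, "y": 0, "z": 0, "ax": 0, "ay": 0, "az": 0, "gripper": 1}

```text
clock: 5.85
position: [0.4782, 0.0043, 0.2485]
ee_rot: [0.525, 0.851, -0.0, 0.0]
ft_force: [1.0, -0.9, -2.3]
grip_width: 0.166
grasp_force: 88.4
```

Run:
```python
from h import *
w=snap('wrist','w4.png');s=snap('scene','s4.png');o=get_obs()
Rm=R.from_quat(o['ee_rot']).as_matrix();print(o['position'],Rm[:,0],o['clock'])
tip=o['position']+Rm@[.145,0,.003]
print(proj(s,tip),proj(w,[.5028,.094,.082]))
im=np.zeros((600,800,3),np.uint8)
im[:400,:640]=w['color'][:,:,::-1]
u,v=np.clip(proj(s,tip).astype(int),[100,50],[540,350]);print(u,v)
im[400:,:400]=cv2.resize(s['color'][v-50:v+50,u-100:u+100,::-1],(400,200))
s3=cv2.imread('pics/s3.png'); im[400:,400:]=cv2.resize(s3[165:240,210:360],(400,200),interpolation=cv2.INTER_CUBIC)
cv2.imwrite('pics/m4.png',im)
```

```text
[0.47835429 0.00385729 0.24818932] [-4.48839963e-01  8.93612139e-01  1.77840217e-04] 5.95
[259.25101184 204.89841393] [382.58837389 117.41947006]
259 204
```

View pics/m4.png

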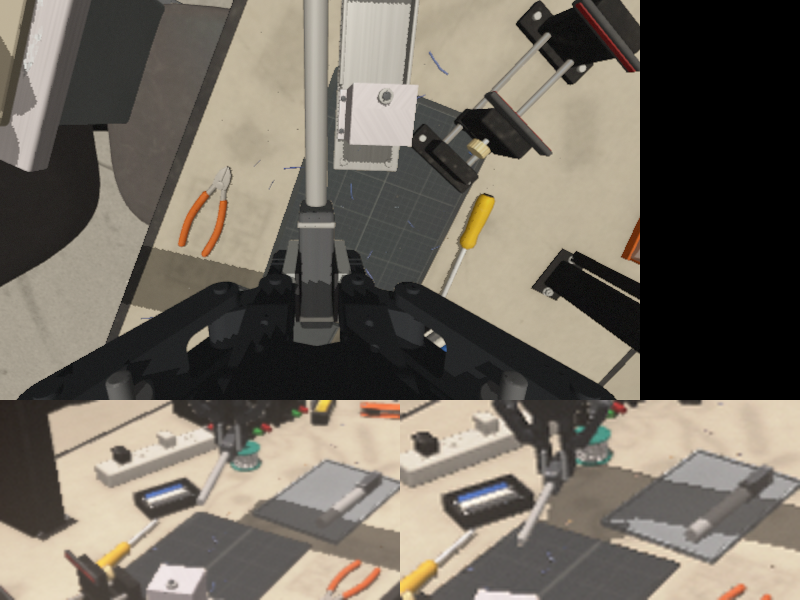

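The wrist view shows the block's top face from about (348, 84) to (416, 145), with the screw at (385, 96) and the base plate's near edge at row 170, columns 335–397. The shaft is at column 316. In the scene crops the tip is within about 2 px of the prediction.

```bash
cat > m.py <<'E'
from h import *
w=load('wrist'); g=cv2.GaussianBlur(cv2.cvtColor(w['color'],cv2.COLOR_RGB2GRAY),(3,3),0).astype(float)
def edge(g,fix,rng,axis,sgn):
    # subpixel position of strongest signed gradient along a row (axis 0: columns in rng at row fix) or column
    L=g[fix,rng[0]:rng[1]] if axis==0 else g[rng[0]:rng[1],fix]
    d=np.clip(sgn*np.gradient(L),0,None); k=int(np.argmax(d)); a=max(k-2,0); s=d[a:k+3]
    return rng[0]+a+(s*np.arange(len(s))).sum()/s.sum()
def line(fixes,rng,axis,sgn):
    p=[(edge(g,f,rng,axis,sgn),f) for f in fixes]; p=[(e,f) if axis==0 else (f,e) for e,f in p]
    l=cv2.fitLine(np.array(p,np.float32),cv2.DIST_HUBER,0,.01,.01).ravel()
    r=[abs((q[0]-l[2])*l[1]-(q[1]-l[3])*l[0]) for q in p]; return l,np.median(r)
def meet(a,b):
    t=np.linalg.solve(np.array([a[:2],-b[:2]]).T.astype(float),(b[2:]-a[2:]).astype(float)); return a[2:]+t[0]*a[:2]
E
python3 - <<'E'
from m import *
rt,r1=line(range(92,138,3),(405,428),0,-1); lf,r2=line(range(92,138,3),(342,360),0,1)
bt,r3=line(range(356,408,4),(134,156),1,-1); tp,r4=line(range(358,376,3),(76,92),1,1)
print(r1,r2,r3,r4)
C=[meet(a,b) for a,b in((lf,tp),(rt,tp),(rt,bt),(lf,bt))]; print(np.round(C,1))
W=[ray(w,*p,.082) for p in C]
print(np.round(W,4),np.mean(W,0),[round(np.linalg.norm(W[i]-W[i-1])*1000,1) for i in range(4)])
for a,b in((3,0),(2,1)): d=W[b]-W[a]; print('yaw x',np.degrees(np.arctan2(d[1],d[0])))
for a,b in((1,0),(2,3)): d=W[b]-W[a]; print('yaw y-90',np.degrees(np.arctan2(d[1],d[0]))%360-90)
bl,r5=line(range(345,390,4),(162,178),1,-1); print('base',r5,bl)
for u in(345,390): print(ray(w,u,bl[3]+(u-bl[2])*bl[1]/bl[0],.006))
# shaft
a,ra=line(range(5,190,6),(296,316),0,1); b,rb=line(range(5,190,6),(318,336),0,-1)
f=cam(w)[0]
for v in(5,100,190):
    x=[l[2]+(v-l[3])*l[0]/l[1] for l in(a,b)]; print(v,x,x[1]-x[0])
print(ra,rb); o=get_obs(); print(R.from_quat(o['ee_rot']).as_matrix())
f,Rm,t=cam(w); Rt=R.from_quat(o['ee_rot']).as_matrix(); print('cam in tool',Rt.T@(-Rm.T@t-o['position']),Rt.T@Rm.T)
E
```

```text
0.14531731611808127 0.04483272182387804 0.07809006477151481 0.05045326512034577
[[352.9  82. ]
 [417.9  84.8]
 [410.9 145.7]
 [349.  144. ]]
[[0.4625 0.1089 0.082 ]
 [0.5173 0.1338 0.082 ]
 [0.5409 0.0834 0.082 ]
 [0.4862 0.0577 0.082 ]] [0.50172311 0.09597    0.082     ] [np.float64(56.4), np.float64(60.3), np.float64(55.6), np.float64(60.5)]
yaw x 114.84428480695087
yaw x 115.04665215990323
yaw y-90 114.451039057311
yaw y-90 115.14704418912439
base 0.0679178993574768 [9.9943537e-01 3.3599373e-02 3.6620001e+02 1.6974469e+02]
[0.50643811 0.02629302 0.006     ]
[0.5576513 0.0499673 0.006    ]
5 [np.float32(305.85403), np.float32(324.22168)] 18.367645
100 [np.float32(306.99866), np.float32(325.78015)] 18.781494
190 [np.float32(308.08304), np.float32(327.25662)] 19.173584
0.14216331175927 0.25335531097069686
[[-4.48839963e-01  8.93612151e-01 -1.03739742e-04]
 [ 8.93612139e-01  4.48839974e-01  1.46906769e-04]
 [ 1.77840217e-04 -2.67654637e-05 -9.99999984e-01]]
cam in tool [ 0.06963919 -0.00061427 -0.13205316] [[ 1.20316593e-03 -9.61621093e-01 -2.74378255e-01]
 [ 9.99998825e-01  1.41754563e-03 -5.83053742e-04]
 [ 9.49620473e-04 -2.74377231e-01  9.61621668e-01]]
```

The block fits well: sides 56 and 60 mm, centre (0.5017, 0.0960), yaw 114.9°. The measured shaft width is odd, so I'll check the rod's pitch from pixel profiles.

Run:
```python
from m import *
gg=cv2.cvtColor(w['color'],cv2.COLOR_RGB2GRAY)
for v in(3,60,130,190): print(v,gg[v,298:336].tolist())
s=load('scene'); o=get_obs(); Rm=R.from_quat(o['ee_rot']).as_matrix()
for x in(.03,.145): print(proj(s,o['position']+Rm@[x,0,.004]))
gs=cv2.cvtColor(s['color'],cv2.COLOR_RGB2GRAY); print(gs[186:210,252:280])
```

```text
3 [178, 177, 177, 177, 165, 123, 118, 137, 148, 155, 163, 167, 173, 179, 185, 189, 190, 191, 187, 182, 177, 172, 167, 164, 160, 153, 144, 135, 126, 116, 143, 180, 180, 180, 180, 180, 179, 180]
60 [166, 167, 166, 165, 166, 151, 114, 128, 143, 154, 161, 165, 171, 178, 184, 187, 187, 186, 184, 178, 172, 168, 164, 161, 156, 148, 140, 131, 116, 113, 153, 182, 182, 183, 181, 180, 181, 180]
130 [181, 181, 180, 179, 179, 180, 165, 123, 137, 149, 157, 164, 169, 174, 179, 180, 181, 180, 178, 172, 168, 163, 160, 155, 151, 142, 132, 121, 102, 79, 78, 74, 73, 71, 71, 71, 76, 123]
190 [74, 69, 72, 70, 70, 71, 72, 87, 120, 145, 154, 163, 168, 172, 173, 175, 176, 176, 174, 169, 166, 162, 157, 153, 147, 135, 124, 111, 91, 69, 71, 73, 73, 74, 72, 72, 75, 73]
[272.10079236 181.39712336]
[259.28306795 205.28938064]
[[208 208 209 209 209 210 209 210 212 213 212 211 210 211 203 203 205 192
  155 165 191 197 144 147 156 174 161 159]
 [211 211 212 211 209 210 210 210 212 213 214 211 210 207 196 206 202 175
  143 184 200 202 148 123 140 136 176 153]
 [213 214 214 213 214 214 212 214 214 212 213 212 213 192 1
[... 1815 characters left out ...]
 60  61  62  59  60 120 136 135 146 137 190 206 204 200 203 207 210 211
  211 211 210 207 206 200 197 194 192 194]
 [ 59  57  60  60  61 113 128 126 127 166 198 203 200 201 203 207 208 210
  211 208 209 209 207 205 200 196 196 197]
 [ 59  60  63  64  89 118 143 139 156 195 203 200 198 202 205 208 208 210
  209 208 208 208 208 207 206 204 203 202]
 [ 64  90 111 110 184 205 206 207 207 204 201 197 198 206 207 208 209 210
  212 210 211 210 210 210 209 210 210 211]
 [112 186 206 207 209 210 210 209 207 204 199 201 205 206 207 208 207 210
  211 212 211 212 211 210 210 211 212 211]
 [207 209 208 210 204 202 200 198 194 193 193 202 207 207 207 210 208 209
  210 213 213 209 211 210 211 213 213 211]]
```

Run:
```python
from m import *
print(w['cx'],w['cy'])
o=get_obs(); Rt=R.from_quat(o['ee_rot']).as_matrix()
# shaft centre line -> tool frame on plane 4 mm below TCP
for v,u in((3,315.4),(190,315.9)):
    p=ray(w,u,v,o['position'][2]-.004); print(Rt.T@(p-o['position'])*1000)
c=np.array([.5017,.0960,.047]);y=np.radians(114.9);d=np.array([np.cos(y),np.sin(y),0])
E=c-.028*d; x=Rt[:,0]; print('E',E,'rel',rel(E),'tool yaw',np.degrees(np.arctan2(x[1],x[0])))
yb=np.array([-d[1],d[0],0])
T=E-.185*d; T[2]=.118; print('pre TCP',T,'rel',rel(T))
```

```text
316.1583779881447 203.24394434705846
[112.9932804   -1.09493994   4.02012412]
[37.20214917 -0.82422703  4.00663816]
E [0.513489   0.07060277 0.047     ] rel [ 43.83892241  61.36023091 201.19547364] tool yaw 116.66928198008105
pre TCP [ 0.59138063 -0.09720038  0.118     ] rel [-141.06025055   55.6464753   130.16274291]
```

apply_moves:
  rows:
    - {"x": -35, "y": 11, "z": 0, "ax": 0, "ay": 0, "az": 0, "gripper": 1}
    - {"x": -35, "y": 12, "z": 0, "ax": 0, "ay": 0, "az": 0, "gripper": 1}
    - {"x": -35, "y": 11, "z": 0, "ax": 0, "ay": 0, "az": 0, "gripper": 1}
    - {"x": -30, "y": 11, "z": 20, "ax": 0, "ay": 0, "az": 0, "gripper": 1}
    - {"x": -6, "y": 11, "z": 36, "ax": 0, "ay": 0, "az": 1.8, "gripper": 1}

```text
clock: 6.37
position: [0.5955, -0.1034, 0.1937]
ee_rot: [0.541, 0.841, 0.0, 0.003]
ft_force: [1.1, -1.2, -1.2]
grip_width: 0.159
grasp_force: 88.5
```

apply_moves:
  rows:
    - {"x": 0, "y": 0, "z": 36, "ax": 0, "ay": 0, "az": 0, "gripper": 1}
    - {"x": 0, "y": 0, "z": 36, "ax": 0, "ay": 0, "az": 0, "gripper": 1}
    - {"x": 0, "y": 0, "z": 36, "ax": 0, "ay": 0, "az": 0, "gripper": 1}
    - {"x": 0, "y": 0, "z": 20, "ax": 0, "ay": 0, "az": 0, "gripper": 1}
    - {"x": 0, "y": 0, "z": 0, "ax": 0, "ay": 0, "az": 0, "gripper": 1}

```text
clock: 6.78
position: [0.5883, -0.0966, 0.0585]
ee_rot: [0.538, 0.843, -0.002, -0.004]
ft_force: [-1.0, -0.4, -1.5]
grip_width: 0.164
grasp_force: 88.4
```

apply_moves:
  rows:
    - {"x": 0, "y": 0, "z": 0, "ax": 0, "ay": 0, "az": 0, "gripper": 1}
    - {"x": 0, "y": 0, "z": 0, "ax": 0, "ay": 0, "az": 0, "gripper": 1}

```text
clock: 6.95
position: [0.5927, -0.0963, 0.0658]
ee_rot: [0.538, 0.843, 0.0, 0.001]
ft_force: [1.0, -0.5, -1.3]
grip_width: 0.167
grasp_force: 88.4
```

```bash
cat > st.py <<'E'
from h import *
o=get_obs(); Rt=R.from_quat(o['ee_rot']).as_matrix()
y=np.radians(114.9);E=np.array([.5135,.0706,.047])
d=np.array([np.cos(y),np.sin(y),0]);yb=np.array([-d[1],d[0],0])
tip=o['position']+Rt@[.145,0,.0042]-E
print('tip in entry frame mm',tip@d*1000,tip@yb*1000,tip[2]*1000,'yaw err',np.degrees(np.arctan2(Rt[1,0],Rt[0,0]))-114.9,'pitch',np.degrees(Rt[2,0]))
print('F along bore,lat,z',o['ft_force']@d,o['ft_force']@yb,o['ft_force'][2],o['position'],o['grip_width'],o['clock'])
E
python3 st.py
python3 - <<'E'
from h import *
s=snap('scene','s5.png'); o=get_obs();Rt=R.from_quat(o['ee_rot']).as_matrix()
print(proj(s,o['position']+Rt@[.145,0,.0042]),proj(s,[.5135,.0706,.047]))
cv2.imwrite('pics/m5.png',cv2.resize(s['color'][190:290,200:350,::-1],(750,500),interpolation=cv2.INTER_CUBIC))
E
```

```text
tip in entry frame mm -39.731669693463076 -1.501497493850984 14.443849216926722 yaw err 0.0318220819273165 pitch -0.05433779900735155
F along bore,lat,z -0.8410558669919536 -0.7317369807539255 -1.3196765861599444 [ 0.5927053  -0.09629304  0.06578136] 0.16691648698956396 6.95
[256.0039505  235.14426934] [252.42806091 248.32974473]
```

View pics/m5.png

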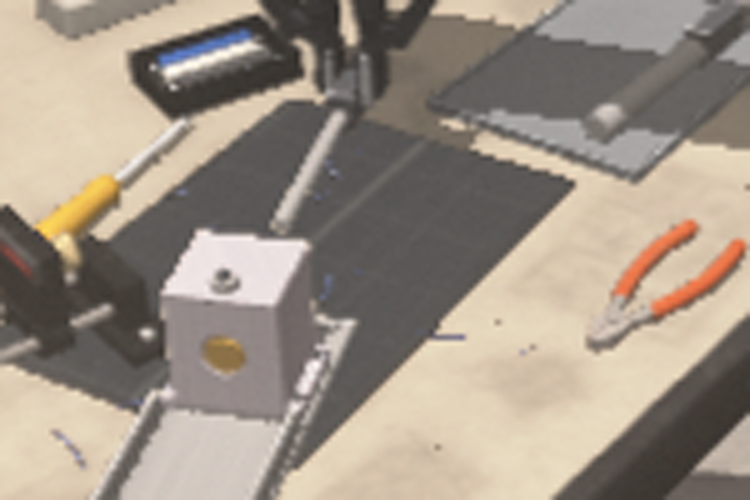

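The rod tip is at crop (281, 222), which is scene pixel (256.2, 234.5), matching the prediction of (256.0, 235.1). The plug is seated at crop (223, 352). I'll line up and go in.

apply_moves:
  rows:
    - {"x": 0, "y": -1, "z": 14.5, "ax": 0, "ay": 0, "az": 0, "gripper": 1}
    - {"x": 0, "y": 0, "z": 0, "ax": 0, "ay": 0, "az": 0, "gripper": 1}
    - {"x": 0, "y": 0, "z": 0, "ax": 0, "ay": 0, "az": 0, "gripper": 1}
    - {"x": 0, "y": 0, "z": 0, "ax": 0, "ay": 0, "az": 0, "gripper": 1}

```text
clock: 7.33
position: [0.5913, -0.0964, 0.0512]
ee_rot: [0.538, 0.843, 0.0, 0.001]
ft_force: [-0.4, -0.2, -1.7]
grip_width: 0.163
grasp_force: 88.4
```

```bash
python3 st.py
```

```text
tip in entry frame mm -39.23409084660571 -0.11181462688336923 -0.16696242871445943 yaw err 0.07103905793620413 pitch -0.06367517666812111
F along bore,lat,z 0.013969960421338738 0.47754769897941546 -1.7080588096770004 [ 0.59132661 -0.09638356  0.05119418] 0.16343450312472863 7.3333
```

apply_moves:
  rows:
    - {"x": 12, "y": 0, "z": 0, "ax": 0, "ay": 0, "az": 0, "gripper": 1}
    - {"x": 12, "y": 0, "z": 0, "ax": 0, "ay": 0, "az": 0, "gripper": 1}
    - {"x": 8, "y": 0, "z": 0, "ax": 0, "ay": 0, "az": 0, "gripper": 1}
    - {"x": 6, "y": 0, "z": 0, "ax": 0, "ay": 0, "az": 0, "gripper": 1}
    - {"x": 4, "y": 0, "z": 0, "ax": 0, "ay": 0, "az": 0, "gripper": 1}

```text
clock: 7.75
position: [0.5724, -0.0566, 0.05]
ee_rot: [0.537, 0.844, 0.0, 0.0]
ft_force: [0.5, 0.8, -1.3]
grip_width: 0.165
grasp_force: 88.4
```

apply_moves:
  rows:
    - {"x": 4, "y": 0, "z": 0, "ax": 0, "ay": 0, "az": 0, "gripper": 1}
    - {"x": 4, "y": 0, "z": 0, "ax": 0, "ay": 0, "az": 0, "gripper": 1}
    - {"x": 2, "y": 0, "z": 0, "ax": 0, "ay": 0, "az": 0, "gripper": 1}
    - {"x": 2, "y": 0, "z": 0, "ax": 0, "ay": 0, "az": 0, "gripper": 1}
    - {"x": 0, "y": 0, "z": 0, "ax": 0, "ay": 0, "az": 0, "gripper": 1}

```text
clock: 8.17
position: [0.5677, -0.0471, 0.0498]
ee_rot: [0.537, 0.843, -0.0, -0.0]
ft_force: [0.3, 0.1, -0.7]
grip_width: 0.165
grasp_force: 88.4
```

```bash
python3 st.py
```

```text
tip in entry frame mm 15.455014067406255 0.580996214474144 -1.3984884177672754 yaw err 0.08813078072620328 pitch 0.004145544670233602
F along bore,lat,z -0.03807302002568014 -0.29854461033739343 -0.6984893048721851 [ 0.56771864 -0.04705375  0.04979102] 0.16518729857227912 8.1667
```

The tip is inside with no contact force. Pushing on.

apply_moves:
  rows:
    - {"x": 5, "y": 0, "z": -1, "ax": 0, "ay": 0, "az": 0, "gripper": 1}
    - {"x": 5, "y": 0, "z": 0, "ax": 0, "ay": 0, "az": 0, "gripper": 1}
    - {"x": 5, "y": 0, "z": 0, "ax": 0, "ay": 0, "az": 0, "gripper": 1}
    - {"x": 4, "y": 0, "z": 0, "ax": 0, "ay": 0, "az": 0, "gripper": 1}
    - {"x": 4, "y": 0, "z": 0, "ax": 0, "ay": 0, "az": 0, "gripper": 1}

```text
clock: 8.58
position: [0.5582, -0.0267, 0.051]
ee_rot: [0.537, 0.843, -0.0, 0.001]
ft_force: [2.9, -7.6, -0.2]
grip_width: 0.162
grasp_force: 88.5
```

apply_moves:
  rows:
    - {"x": 4, "y": 0, "z": 0, "ax": 0, "ay": 0, "az": 0, "gripper": 1}
    - {"x": 4, "y": 0, "z": 0, "ax": 0, "ay": 0, "az": 0, "gripper": 1}
    - {"x": 3, "y": 0, "z": 0, "ax": 0, "ay": 0, "az": 0, "gripper": 1}
    - {"x": 3, "y": 0, "z": 0, "ax": 0, "ay": 0, "az": 0, "gripper": 1}
    - {"x": 2, "y": 0, "z": 0, "ax": 0, "ay": 0, "az": 0, "gripper": 1}

```text
clock: 9.0
position: [0.5511, -0.0113, 0.0508]
ee_rot: [0.537, 0.843, 0.0, -0.0]
ft_force: [0.3, 0.5, -1.3]
grip_width: 0.166
grasp_force: 88.5
```

```bash
python3 st.py
```

```text
tip in entry frame mm 54.899896776707465 0.6510733656742317 -0.32790541307713833 yaw err 0.10085077184476177 pitch 0.015492376748710146
F along bore,lat,z 0.3463544316923423 -0.45453521570786426 -1.2705601281859262 [ 0.55107663 -0.01129228  0.05083289] 0.165921604664996 9.0
```

apply_moves:
  rows:
    - {"x": 3, "y": 0, "z": 0, "ax": 0, "ay": 0, "az": 0, "gripper": 1}
    - {"x": 3, "y": 0, "z": 0, "ax": 0, "ay": 0, "az": 0, "gripper": 1}
    - {"x": 3, "y": 0, "z": 0, "ax": 0, "ay": 0, "az": 0, "gripper": 1}
    - {"x": 3, "y": 0, "z": 0, "ax": 0, "ay": 0, "az": 0, "gripper": 1}
    - {"x": 0, "y": 0, "z": 0, "ax": 0, "ay": 0, "az": 0, "gripper": 1}

```text
clock: 9.42
position: [0.546, -0.0002, 0.0508]
ee_rot: [0.537, 0.844, 0.0, -0.0]
ft_force: [-0.2, 0.2, -2.0]
grip_width: 0.167
grasp_force: 88.5
```

```bash
python3 st.py
python3 - <<'E'
from h import *
s=snap('scene','s6.png')
cv2.imwrite('pics/m6.png',cv2.resize(s['color'][190:310,190:340,::-1],(600,480),interpolation=cv2.INTER_CUBIC))
E
```

```text
tip in entry frame mm 67.12218065682322 0.6781845112829348 -0.354766992795609 yaw err 0.13510407438751315 pitch 0.01589234650596857
F along bore,lat,z 0.27736737211869295 0.12922586402289532 -2.0223489516588504 [ 5.45984699e-01 -1.80858451e-04  5.08050136e-02] 0.16719301988087437 9.4167
```

View pics/m6.png

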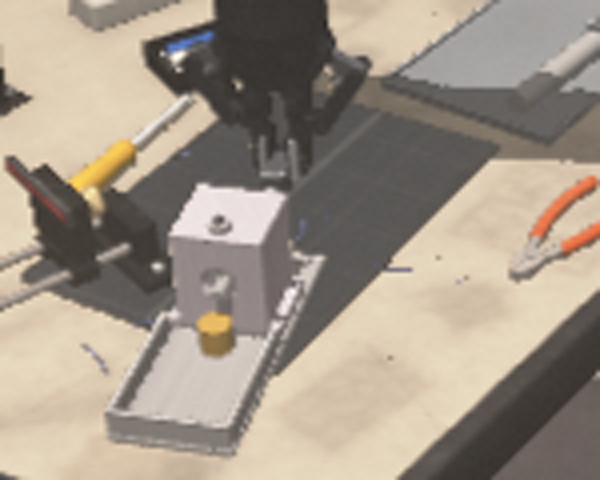

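The plug has dropped out and stands in the catch tray at crop (215, 333). Drawing the rod out.

apply_moves:
  rows:
    - {"x": -15, "y": 0, "z": 0, "ax": 0, "ay": 0, "az": 0, "gripper": 1}
    - {"x": -20, "y": 0, "z": 0, "ax": 0, "ay": 0, "az": 0, "gripper": 1}
    - {"x": -20, "y": 0, "z": 0, "ax": 0, "ay": 0, "az": 0, "gripper": 1}
    - {"x": -20, "y": 0, "z": 0, "ax": 0, "ay": 0, "az": 0, "gripper": 1}
    - {"x": -25, "y": 0, "z": 0, "ax": 0, "ay": 0, "az": 0, "gripper": 1}

```text
clock: 9.88
position: [0.5889, -0.0929, 0.0508]
ee_rot: [0.537, 0.843, -0.0, 0.0]
ft_force: [0.8, 0.6, -1.2]
grip_width: 0.163
grasp_force: 88.5
```

apply_moves:
  rows:
    - {"x": -20, "y": 0, "z": 0, "ax": 0, "ay": 0, "az": 0, "gripper": 1}
    - {"x": -10, "y": 0, "z": -20, "ax": 0, "ay": 0, "az": 0, "gripper": 1}
    - {"x": 0, "y": 0, "z": -30, "ax": 0, "ay": 0, "az": 0, "gripper": 1}
    - {"x": 0, "y": 0, "z": -20, "ax": 0, "ay": 0, "az": 6.5, "gripper": 1}
    - {"x": 0, "y": 0, "z": 0, "ax": 0, "ay": 0, "az": 6.5, "gripper": 1}

```text
clock: 10.3
position: [0.6038, -0.1205, 0.1255]
ee_rot: [0.632, 0.775, 0.002, 0.003]
ft_force: [0.7, 0.3, -1.4]
grip_width: 0.162
grasp_force: 88.5
```

apply_moves:
  rows:
    - {"x": 0, "y": 0, "z": 0, "ax": 0, "ay": 0, "az": 6.5, "gripper": 1}
    - {"x": 0, "y": 0, "z": 0, "ax": 0, "ay": 0, "az": 0, "gripper": 1}

```text
clock: 10.47
position: [0.6015, -0.1201, 0.1212]
ee_rot: [0.675, 0.738, -0.0, 0.001]
ft_force: [0.3, -0.1, -1.9]
grip_width: 0.165
grasp_force: 88.5
```

```bash
python3 st.py; python3 -c "
from h import *
print(rel([.5777,-.3535,.0196]))"
```

```text
tip in entry frame mm -73.58553179052582 -48.5373031535159 69.89328901510828 yaw err -19.774330776049 pitch -0.048414226757961656
F along bore,lat,z -0.17578608241656557 -0.24347817680598163 -1.8509745356271923 [ 0.60145886 -0.1201262   0.12121581] 0.16546174540198125 10.4667
[-230.23199123  -44.58198718  101.78045637]
```

apply_moves:
  rows:
    - {"x": -34, "y": -7, "z": 0, "ax": 0, "ay": 0, "az": 0, "gripper": 1}
    - {"x": -34, "y": -7, "z": 0, "ax": 0, "ay": 0, "az": 0, "gripper": 1}
    - {"x": -34, "y": -7, "z": 0, "ax": 0, "ay": 0, "az": 0, "gripper": 1}
    - {"x": -34, "y": -7, "z": 0, "ax": 0, "ay": 0, "az": 0, "gripper": 1}
    - {"x": -34, "y": -7, "z": 0, "ax": 0, "ay": 0, "az": 0, "gripper": 1}

```text
clock: 10.88
position: [0.5818, -0.2939, 0.1204]
ee_rot: [0.671, 0.741, -0.0, -0.0]
ft_force: [0.6, 0.3, -1.2]
grip_width: 0.162
grasp_force: 88.5
```

apply_moves:
  rows:
    - {"x": -34, "y": -7, "z": 0, "ax": 0, "ay": 0, "az": 0, "gripper": 1}
    - {"x": -26, "y": -2.5, "z": 20, "ax": 0, "ay": 0, "az": 0, "gripper": 1}
    - {"x": 0, "y": 0, "z": 30, "ax": 0, "ay": 0, "az": 0, "gripper": 1}
    - {"x": 0, "y": 0, "z": 25, "ax": 0, "ay": 0, "az": 0, "gripper": 1}
    - {"x": 0, "y": 0, "z": 15, "ax": 0, "ay": 0, "az": 0, "gripper": 1}

```text
clock: 11.3
position: [0.5768, -0.3526, 0.027]
ee_rot: [0.672, 0.741, -0.001, -0.002]
ft_force: [-0.6, 1.4, -1.2]
grip_width: 0.165
grasp_force: 88.5
```

apply_moves:
  rows:
    - {"x": 0, "y": 0, "z": 5, "ax": 0, "ay": 0, "az": 0, "gripper": 1}
    - {"x": 0, "y": 0, "z": 3, "ax": 0, "ay": 0, "az": 0, "gripper": 1}
    - {"x": 0, "y": 0, "z": 0, "ax": 0, "ay": 0, "az": 0, "gripper": 1}
    - {"x": 0, "y": 0, "z": 0, "ax": 0, "ay": 0, "az": 0, "gripper": 1}

```text
clock: 11.63
position: [0.5799, -0.3523, 0.0245]
ee_rot: [0.672, 0.74, 0.0, 0.001]
ft_force: [-0.4, 1.0, -1.8]
grip_width: 0.164
grasp_force: 88.4
```

```bash
python3 st.py; python3 -c "
from h import *
print(rel([.5777,-.3535,.0196]))"
```

```text
tip in entry frame mm -274.77228940121825 69.8108871177912 -26.935692426717445 yaw err -19.358571463201187 pitch -0.078317498444257
F along bore,lat,z 1.0198257214337714 -0.07726119275256123 -1.7554552524017129 [ 0.57986113 -0.35234071  0.0244625 ] 0.16356858315759595 11.6333
[-0.93853788 -2.27195846  4.85959495]
```

apply_moves:
  rows:
    - {"x": -1, "y": -2, "z": 2, "ax": 0, "ay": 0, "az": 0, "gripper": 1}
    - {"x": 0, "y": 0, "z": 2, "ax": 0, "ay": 0, "az": 0, "gripper": 1}
    - {"x": 0, "y": 0, "z": 0.5, "ax": 0, "ay": 0, "az": 0, "gripper": 1}
    - {"x": 0, "y": 0, "z": 0, "ax": 0, "ay": 0, "az": 0, "gripper": 1}
    - {"x": 0, "y": 0, "z": 0, "ax": 0, "ay": 0, "az": 0, "gripper": 1}

```text
clock: 12.05
position: [0.5772, -0.354, 0.0196]
ee_rot: [0.673, 0.74, -0.0, 0.001]
ft_force: [-2.6, -0.1, 5.5]
grip_width: 0.161
grasp_force: 89.5
```

The rod is on the tray floor (about 6 N). Opening the gripper and retreating.

apply_moves:
  rows:
    - {"x": 0, "y": 0, "z": 0, "ax": 0, "ay": 0, "az": 0, "gripper": 0.4}
    - {"x": 0, "y": 0, "z": 0, "ax": 0, "ay": 0, "az": 0, "gripper": 0.4}
    - {"x": 0, "y": 0, "z": 0, "ax": 0, "ay": 0, "az": 0, "gripper": 0.4}
    - {"x": 0, "y": 0, "z": 0, "ax": 0, "ay": 0, "az": 0, "gripper": 0.4}
    - {"x": 0, "y": 0, "z": -10, "ax": 0, "ay": 0, "az": 0, "gripper": 0.4}

```text
clock: 12.47
position: [0.5758, -0.3526, 0.0266]
ee_rot: [0.672, 0.74, -0.0, -0.002]
ft_force: [-0.4, -0.2, 0.1]
grip_width: 0.599
grasp_force: 0.0
```

apply_moves:
  rows:
    - {"x": 0, "y": 0, "z": -25, "ax": 0, "ay": 0, "az": 0, "gripper": 0.4}
    - {"x": 0, "y": 0, "z": -36, "ax": 0, "ay": 0, "az": 0, "gripper": 0.4}
    - {"x": 0, "y": 0, "z": -36, "ax": 0, "ay": 0, "az": 0, "gripper": 0.4}
    - {"x": 0, "y": 0, "z": -36, "ax": 0, "ay": 0, "az": 0, "gripper": 0.4}
    - {"x": -20, "y": 0, "z": -36, "ax": 0, "ay": 0, "az": 0, "gripper": 0.4}

```text
clock: 12.88
position: [0.5801, -0.3688, 0.2006]
ee_rot: [0.671, 0.742, 0.001, -0.0]
ft_force: [2.3, -0.2, -0.4]
grip_width: 0.602
grasp_force: 0.0
```

apply_moves:
  rows:
    - {"x": -30, "y": 0, "z": -30, "ax": 0, "ay": 0, "az": 0, "gripper": 0.4}
    - {"x": 0, "y": 0, "z": 0, "ax": 0, "ay": 0, "az": 0, "gripper": 0.4}
    - {"x": 0, "y": 0, "z": 0, "ax": 0, "ay": 0, "az": 0, "gripper": 0.4}
    - {"x": 0, "y": 0, "z": 0, "ax": 0, "ay": 0, "az": 0, "gripper": 0.4}
    - {"x": 0, "y": 0, "z": 0, "ax": 0, "ay": 0, "az": 0, "gripper": 0.4}

```text
clock: 13.3
position: [0.5816, -0.4011, 0.2257]
ee_rot: [0.672, 0.741, 0.0, -0.001]
ft_force: [1.1, -0.2, -0.7]
grip_width: 0.597
grasp_force: 0.0
```

Run:
```python
from h import *
w=snap('wrist','w7.png');s=snap('scene','s7.png');o=get_obs();print(o['position'],o['clock'])
im=np.zeros((600,800,3),np.uint8);im[:400,:640]=w['color'][:,:,::-1];im[400:,:400]=cv2.resize(s['color'][180:310,190:400,::-1],(323,200)).copy() if 0 else cv2.resize(s['color'][190:300,190:410,::-1],(400,200))
cv2.imwrite('pics/m7.png',im)
```

```text
[ 0.58156456 -0.40127437  0.22574677] 13.4
```

View pics/m7.png

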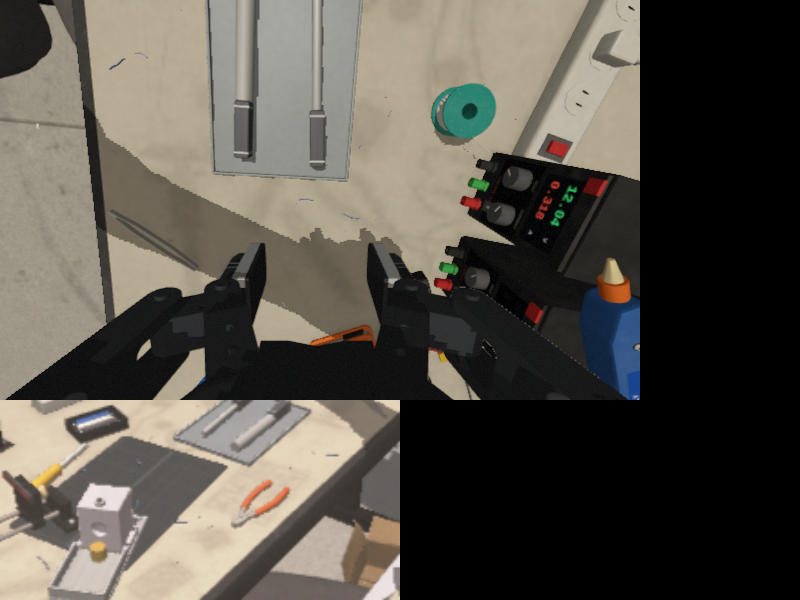

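The slim rod is flat in the tray (handle at (317, 138)) beside the thick rod (handle at (243, 130)), and the plug rests in the catch tray at lower crop (98, 551). The gripper is clear of everything, so I'm handing in.

```bash
python3 -c "
from workcell import *
print(hand_in())"
```

```text
the job is handed in; nothing more can be done
None
```

I pushed the plug out into the catch tray, laid the slim rod back flat in the grey tray beside the thick rod, and handed in the job at about 13.4 s on the clock; no verdict was returned.

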